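# Lock the label-roll ring with the pin spanner

### The arm

A 6-joint arm with a two-finger parallel gripper is mounted at the origin on a cart in front of the work surface, level with it; the furniture and walls round the work are solid. World frame = base frame: x ahead of the robot, y to its left, z up, the work surface at z = 0. Lengths are in m, angles in rad, forces in N, time in s.
With the tool pointing down it reaches from about 0.325 to 0.775 m from the base axis. Payload 5.5 kg.
Tool frame: the origin (TCP) lies between the finger pads; the fingertips stand 8 mm ahead of it and the grasp point (between the pads) lies 11 mm behind it (tcp_to_tips is the distance from the TCP to the fingertips, in m); z points along the fingers, y is the direction in which the jaws open and shut (so a half turn about z gives the same grasp; the last joint's range is limited). The gripper opens to 88 mm and grips with 3 to 60 N. Pads are 20 mm wide; open, the fingers measure 115 mm over their backs; the gripper's body (75 mm by 178 mm) begins 61 mm behind the grasp point.
Start: joints at [1.177, 0.091, 1.231, -0, 1.82, -0.057], TCP at [0.198, 0.566, 0.231] pointing down, gripper open.
Joint ranges: [-2.87, 2.87], [-0.86, 2.18], [0.17, 2.46], [-1.51, 4.65], [0.06, 2.69], [-2.65, 2.65]. Speed limits (rad/s): [2.57, 2.57, 3.01, 3.14, 3.14, 3.14].

### API

Orientations are given as a unit quaternion [w, x, y, z].
In Python, from bench import * gives the robot as it stands. Calls block until the motion is done:
- move_to(position, orientation): joint-space move of the TCP to a pose.
- move_l(position, speed=0.15, orientation=None): straight line of the TCP; orientation=None keeps the orientation; speed is the mean speed in m/s.
- movej(angles): joint-space move.
- gripper_open() and close(): open the fingers fully, or close them until they stop; the grip force is fixed at half the most.
- hold(seconds).
- inverse_kinematics(position, orientation): joint angles nearest the present ones, or None.
- state(): the state.
- get_image(name): name is "side" or "top" or "wrist"; returns a dict with "frame" (384x512x3 uint8, blue, green, red), "depth" (384x512 float32, m along the optical axis (not along the pixel's ray), 0 where there is no reading), "camera_matrix" (3x3 intrinsics, pixels), "view" (4x4, takes a point from world to camera coordinates). Camera axes: x right, y up, looking along -z (the intrinsics and any distortion apply to the point x, -y, -z); pixel columns grow to the right and rows downward; lengths in m; the calibration is good to about 2 mm. The wrist camera is an equidistant fisheye: a pixel r from the principal point sees the ray r / f radians off the axis. A picture is of the moment at which its call begins.
A pose or a line that the arm cannot do raises IKError and nothing moves.
- job_done(): hands the job in, once; it reports no verdict.
The state is a dict: "time": time; "joint_pos": joint angles; "dq": joint speeds; "joint_torque": joint torques, N m; "ee_pos": TCP position; "ee_rot": TCP orientation; "ft_force": force on the tool from outside, world axes, zero at the start; "moment": the same for the moment, N m; "finger_gap": finger opening in m.
Only numpy, scipy, OpenCV 4.12 (cv2) and the standard library are available. Lean on these libraries where they do the work, as an engineer would, in place of code of your own. Each camera call takes 0.05 s, during which the arm holds its last target.

### The job

Take the pin spanner out of its wooden stand and set both of its pins fully into the two holes of the label unwinder's lock ring. Turn the ring clockwise with the spanner until it is fully home against its stop, then put the spanner back in its stand, upright with both pins in the stand's holes. Work gently, without leaning or wrenching hard on the ring, move the ring only with the spanner, and leave the carton, tape roll and note pad where they are.

Things in the scene. Friction and masses are not known exactly. Their poses are not given: they have to be found in the camera images.
- holder: label unwinder, fixed: blue foot 130x130 mm, 15 mm high with bolt heads; white label roll (73 mm dia, 12 to 62 mm up) on an upright spindle; above it a lock ring (orange knurled rim, 81 mm dia, aluminium face, 64 to 82 mm up). Origin: on the spindle's axis at table height; z up.
- ring_face (a point): on the spindle's axis, level with the ring's flat top face, 82 mm above the table; axes are the holder's and do not turn with the ring. The face has two round holes, 10 mm dia, 12 mm deep, edges countersunk 1.5 mm, opposite each other, 24 mm from the axis.
- lock_ring (a joint): turn of the ring, rad: 0 loose, grows clockwise seen from above, 0.95 hard stop (home); starts at 0 to 0.2; friction 0.12 N m, stays where left. From above, the line through the holes stands at 0.5 + c - joint, counterclockwise from the holder's x. c is the face's clocking: fixed in a run, -0.55 to 0.55, NOT in the readings; see or feel for the holes.
- spanner: two steel pins, 7 mm dia, 10 mm long, tapered ends, 48 mm apart on its x axis, under a dark bar 64 (x) x 14 (y) x 12 mm; red grip above, 24 (x) x 18 (y) mm, from 22 to 68 mm above the pin ends. 0.16 kg. Origin: midway between the pin ends, z up. Fully in ring or stand, the bar's underside rests on the top face. A half turn about z is the same tool.
- stand: wooden block 94 (x) x 46 (y) x 24 mm, fixed to the table, with two holes of 12 mm diameter, 16 mm deep, on its x axis 24 mm either side of its middle. Origin: centre of its underside on the table, z up. The spanner starts in it, its x axis within 0.05 rad of the stand's.
- stand_seat (a point): where the spanner's origin lies when it rests in the stand: 14 mm above the table over the middle of the stand
- parcel: closed brown carton 62 x 101 x 40 mm, bystander; origin at the centre of its underside
- tape: roll of tan tape lying flat, 94 mm diameter, 25 mm high, bystander; origin at the centre of its underside
- notes: pad of yellow sticky notes 68 x 68 x 16 mm, bystander; origin at the centre of its underside
Not all that is in view belongs to the job. What is shaped like the stand but turquoise is not meant.

How it is judged:
On the way, in this order (a step that is already met when the one before it is completed fails the run):
1. both pins of the spanner are in the ring's holes, at least 7 mm deep, with the ring not yet turned home (horizontal distance between spanner and ring_face below 0.004 m and z of spanner in the frame of ring_face below -0.007 m and angle between spanner's own z axis and vertical below 0.12 rad and value of joint lock_ring below 0.6 rad), for 0.2 s.
2. the ring is turned home (at least 0.91 of 0.95 rad) with the pins still at least 5 mm in (value of joint lock_ring above 0.91 rad and horizontal distance between spanner and ring_face below 0.005 m and z of spanner in the frame of ring_face below -0.005 m), for 0.1 s.
At the end, for the whole second after the job is handed in: the ring is home (joint at least 0.91 rad) and the spanner is at rest in its stand: its origin within 5 mm of the seat horizontally and at most 3 mm above it, upright within 0.1 rad (value of joint lock_ring above 0.91 rad and horizontal distance between spanner and stand_seat below 0.005 m and z of spanner in the frame of stand_seat below 0.003 m and angle between spanner's own z axis and vertical below 0.1 rad and linear speed of spanner below 0.02 m/s); the robot touches nothing.
It fails at once if the spanner presses or wrenches on the unwinder with more than 60 N in all (contact force between spanner and holder above 60 N).
It fails at once if the robot itself touches the unwinder or its ring with more than 2 N (contact force between any of the fingers, the arm and holder above 2 N).
It fails at once if the carton, tape roll or note pad is moved more than 20 mm (distance of any of parcel, tape, notes from where it was at the start of the episode above 0.02 m).
It also fails if it takes over 72 s, if anything falls off the work surface, if the arm or the gripper's body presses on something with over 40 N, if the wrist force passes 120 N, or if a joint passes its speed limit or range.

## Working session

There is one attempt and no reset: what is moved stays moved. The work goes in short steps, each a Python script; the robot and the scene stay as the last script left them, time stands still between calls to the robot, and variables do not carry over. Pictures are saved under pics/ and viewed, and the job is handed in when it is done.

```bash
ls; mkdir -p pics
python3 - <<'E'
from bench import *
import cv2,numpy as np
s=state(); print({k:np.round(v,3).tolist() for k,v in s.items()})
for n in ("side","top","wrist"):
    d=get_image(n); cv2.imwrite(f"pics/a_{n}.png",d["frame"]); np.savez(f"pics/a_{n}.npz",**d)
    print(n,np.round(d["camera_matrix"],1).tolist(),np.round(d["view"],3).tolist(),[k for k in d])
E
```

```text
pics
{'time': 0.0, 'joint_pos': [1.177, 0.092, 1.232, 0.0, 1.82, -0.057], 'dq': [-0.001, 0.0, 0.0, 0.001, -0.003, 0.001], 'joint_torque': [0.001, -44.646, -40.644, 0.07, 0.029, -0.0], 'ee_pos': [0.198, 0.566, 0.23], 'ee_rot': [-0.0, 0.168, 0.986, -0.001], 'ft_force': [0.828, 0.825, -0.316], 'moment': [0.03, -0.045, 0.04], 'finger_gap': 0.088}
side [[424.4, 0.0, 259.3], [0.0, 424.4, 197.7], [0.0, 0.0, 1.0]] [[0.965, -0.262, -0.007, -0.518], [0.16, 0.571, 0.805, -0.142], [-0.207, -0.778, 0.593, -0.851], [0.0, 0.0, 0.0, 1.0]] ['frame', 'depth', 'camera_matrix', 'view']
top [[407.9, 0.0, 254.1], [0.0, 407.9, 186.9], [0.0, 0.0, 1.0]] [[0.024, -1.0, -0.012, -0.024], [0.998, 0.024, 0.065, -0.543], [-0.065, -0.013, 0.998, -0.913], [0.0, 0.0, 0.0, 1.0]] ['frame', 'depth', 'camera_matrix', 'view']
wrist [[297.3, 0.0, 259.0], [0.0, 297.3, 194.8], [0.0, 0.0, 1.0]] [[0.33, 0.944, -0.001, -0.6], [-0.908, 0.317, -0.273, 0.034], [-0.257, 0.091, 0.962, -0.39], [0.0, 0.0, 0.0, 1.0]] ['frame', 'depth', 'camera_matrix', 'view']
```

View pics/a_top.png

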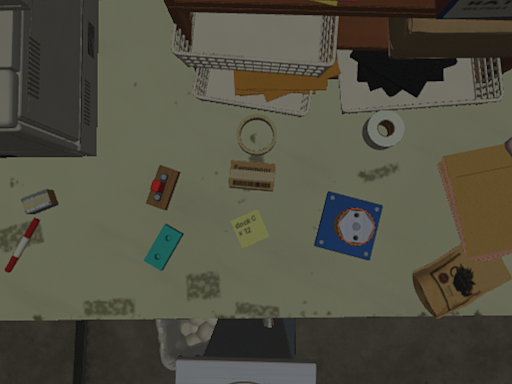

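View pics/a_side.png

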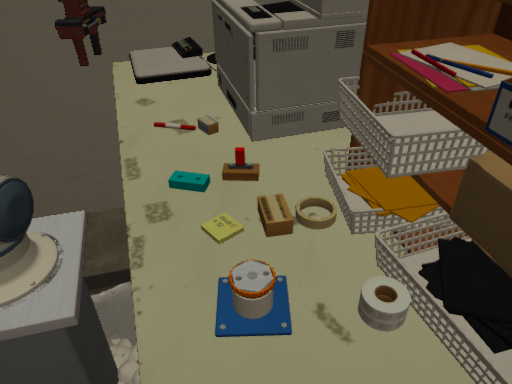

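View pics/a_wrist.png

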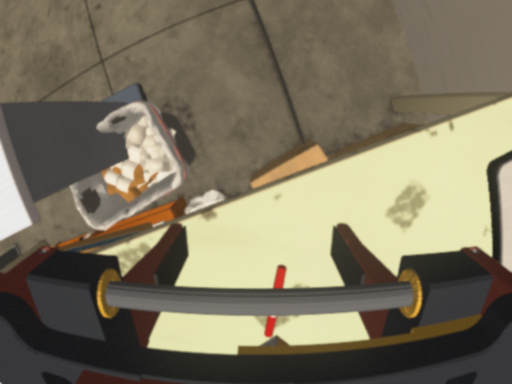

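The top view shows the wooden stand with the red-grip spanner at (163,187). Possible confusions are the turquoise stand-like block (163,247), the red/white pen (22,245), the carton (252,176), and for the ring the white tape roll (384,129). The unwinder's ring is at (355,226). I choose the wooden stand and the ring on the blue foot, and check both in close crops.

```bash
cat > h.py <<'E'
import numpy as np,cv2
from bench import *
def deproj(d,u,v,z=None):
    """pixel -> world; z given: intersect with plane at height z, else use depth"""
    K=d["camera_matrix"];V=np.asarray(d["view"]);u=np.asarray(u,float);v=np.asarray(v,float)
    r=np.stack([(u-K[0,2])/K[0,0],-(v-K[1,2])/K[1,1],-np.ones_like(u)],-1)
    R=V[:3,:3];c=-R.T@V[:3,3]; w=r@R
    if z is None: s=d["depth"][np.round(v).astype(int),np.round(u).astype(int)]
    else: s=(z-c[2])/w[...,2]
    return c+w*s[...,None]
def proj(d,p):
    K=d["camera_matrix"];V=np.asarray(d["view"]);q=np.asarray(p)@V[:3,:3].T+V[:3,3]
    return np.stack([K[0,0]*q[...,0]/-q[...,2]+K[0,2],K[1,1]*-q[...,1]/-q[...,2]+K[1,2]],-1)
def wproj(d,p):
    K=d["camera_matrix"];V=np.asarray(d["view"]);q=np.asarray(p)@V[:3,:3].T+V[:3,3]
    return cv2.fisheye.projectPoints(np.stack([q[...,0],-q[...,1],-q[...,2]],-1).reshape(-1,1,3),np.zeros(3),np.zeros(3),K,np.zeros(4))[0].reshape(-1,2)
def wdeproj(d,uv,z):
    K=d["camera_matrix"];V=np.asarray(d["view"]);uv=np.asarray(uv,float).reshape(-1,2)
    x=(uv-[K[0,2],K[1,2]])/[K[0,0],K[1,1]];t=np.hypot(*x.T);k=np.sinc(t/np.pi)
    r=np.stack([x[:,0]*k,-x[:,1]*k,-np.cos(t)],-1);R=V[:3,:3];c=-R.T@V[:3,3];w=r@R
    return c+w*((z-c[2])/w[:,2])[:,None]
E
python3 - <<'E'
from h import *
d=dict(np.load("pics/a_top.npz"))
a=[cv2.resize(d["frame"][y:y+80,x:x+80],(400,400),interpolation=cv2.INTER_CUBIC) for x,y in((123,150),(310,185))]
im=np.clip(np.hstack(a)*1.6,0,255).astype(np.uint8); cv2.imwrite("pics/b.png",im)
d=dict(np.load("pics/a_side.npz"))
a=[cv2.resize(d["frame"][y:y+80,x:x+80],(400,400),interpolation=cv2.INTER_CUBIC) for x,y in((200,125),(212,250))]
cv2.imwrite("pics/b2.png",np.hstack(a))
E
```

```text
(no output)
```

View pics/b.png

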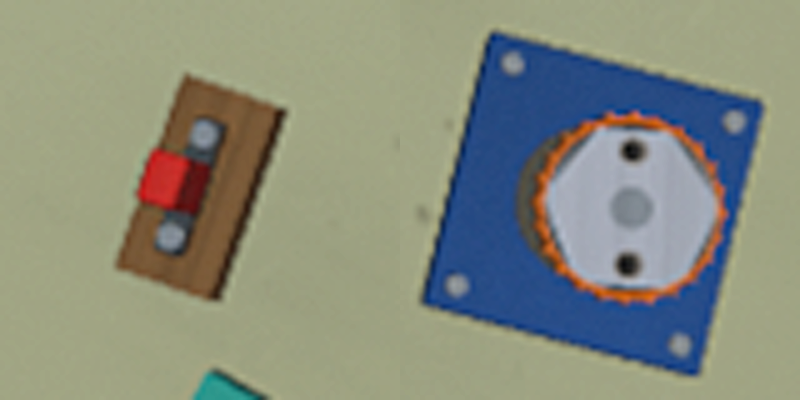

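View pics/b2.png

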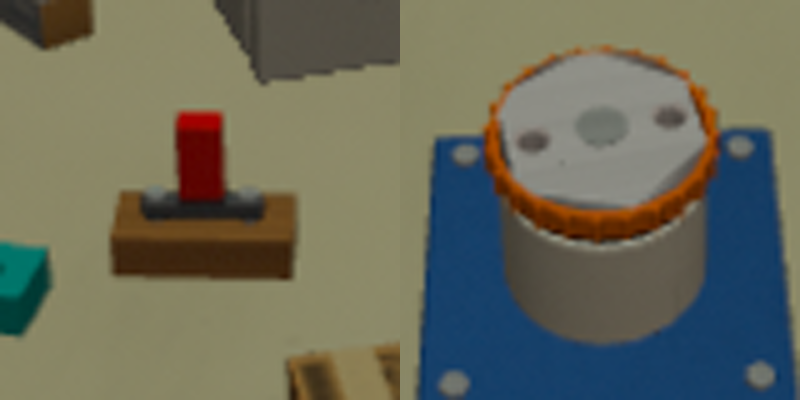

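The crops confirm it: the left one is the wooden stand with the spanner in it, and the turquoise block is separate. The right one is the ring, with holes at about (356,215) and (355,237) in the top image.

Run:
```python
from h import *
t=dict(np.load("pics/a_top.npz")); s=dict(np.load("pics/a_side.npz"))
f=lambda x,y,a:np.array([x+(a[0]+.5)/5-.5,y+(a[1]+.5)/5-.5])
def show(n,P): print(n,np.round(P,4).tolist(),"mid",np.round(P.mean(0),4),"ang",np.round(np.arctan2(*(P[0]-P[1])[[1,0]]),3), "len",np.round(np.linalg.norm(P[0]-P[1]),4))
def go(n,d,o,pts,z):
    q=np.array([f(*o,p) for p in pts]); P=deproj(d,q[:,0],q[:,1],z); show(n,P); return P
go("holes top",t,(310,185),[(232,150),(228,264)],.082)
go("holes side",s,(212,250),[(133,141),(270,117)],.082)
go("heads top",t,(123,150),[(205,132),(170,237)],.038)
go("heads side",s,(200,125),[(156,193),(246,193)],.038)
P=go("stand top corners",t,(123,150),[(185,75),(287,112),(217,300),(117,265)],.024)
print(np.linalg.norm(P-np.roll(P,1,0),axis=1), np.arctan2(*(P[0]-P[3])[[1,0]]),np.arctan2(*(P[1]-P[2])[[1,0]]))
P=go("foot",t,(310,185),[(93,32),(363,103),(299,376),(22,303)],.015)
print(np.linalg.norm(P-np.roll(P,1,0),axis=1), np.arctan2(*(P[0]-P[3])[[1,0]]))
m=(t["frame"][...,2]>80)&(t["frame"][...,0]<60)&(t["frame"][...,1]<60)
```

```text
holes top [[0.4856, -0.2283, 0.082], [0.4377, -0.227, 0.082]] mid [ 0.4616 -0.2276  0.082 ] ang -0.027 len 0.0479
holes side [[0.439, -0.227, 0.082], [0.4866, -0.2288, 0.082]] mid [ 0.4628 -0.2279  0.082 ] ang 3.104 len 0.0476
heads top [[0.5615, 0.192, 0.038], [0.5141, 0.2058, 0.038]] mid [0.5378 0.1989 0.038 ] ang -0.284 len 0.0494
heads side [[0.5168, 0.2062, 0.038], [0.5616, 0.1936, 0.038]] mid [0.5392 0.1999 0.038 ] ang 2.866 len 0.0465
stand top corners [[0.5886, 0.2055, 0.024], [0.5727, 0.1582, 0.024], [0.4865, 0.1869, 0.024], [0.5013, 0.233, 0.024]] mid [0.5373 0.1959 0.024 ] ang 1.247 len 0.0498
[0.09155312 0.04982748 0.09083913 0.04837253] -0.30496331254014464 -0.32088768082258085
foot [[0.538, -0.1805, 0.015], [0.5086, -0.3033, 0.015], [0.3848, -0.2751, 0.015], [0.4143, -0.1499, 0.015]] mid [ 0.4614 -0.2272  0.015 ] ang 1.336 len 0.1264
[0.12733474 0.12635842 0.12691386 0.12858833] -0.24194089557054688
```

```bash
cat >> h.py <<'E'
def quat(b):
    """tool down, tool y at world angle b: half turn about (cos((b+pi/2)/2... )"""
    from scipy.spatial.transform import Rotation as Ro
    y=np.array([np.cos(b),np.sin(b),0]);z=np.array([0,0,-1.]);x=np.cross(y,z)
    q=Ro.from_matrix(np.stack([x,y,z],1)).as_quat(); return [float(q[3]),*map(float,q[:3])]
def yaw():
    from scipy.spatial.transform import Rotation as Ro
    q=state()["ee_rot"]; m=Ro.from_quat([*q[1:],q[0]]).as_matrix(); return np.arctan2(m[1,1],m[0,1])
def st():
    s=state(); print("t",round(s["time"],2),"p",np.round(s["ee_pos"],4),"yaw",round(float(yaw()),4),"F",np.round(s["ft_force"],1),"M",np.round(s["moment"],2),"gap",round(float(s["finger_gap"]),4)); return s
E
python3 - <<'E'
from h import *
for s in(1,-1):
    h=s*np.pi/2
    for n,p,a in(("stand",[.538,.199,.05],-.3),("hi",[.538,.199,.17],-.3),("ring0",[.462,-.2277,.13],-.03),("ring0hi",[.462,-.2277,.25],-.03),("ringM",[.462,-.2277,.11],-.5),("ring1",[.462,-.2277,.11],-1.05),("ring1+",[.462,-.2277,.11],-1.2)):
        q=inverse_kinematics(p,quat(a+h)); print(s,n,None if q is None else np.round(q,2))
E
```

```text
1 stand [ 0.29  0.06  1.58 -0.    1.5  -0.98]
1 hi [ 0.29  0.02  1.42 -0.    1.71 -0.98]
1 ring0 [-0.52 -0.14  1.63 -0.    1.65 -2.06]
1 ring0hi [-0.52 -0.13  1.42 -0.    1.86 -2.06]
1 ringM [-0.52 -0.13  1.66 -0.    1.61 -1.59]
1 ring1 [-0.52 -0.13  1.66 -0.    1.61 -1.04]
1 ring1+ [-0.52 -0.13  1.66 -0.    1.61 -0.89]
-1 stand [ 0.29  0.06  1.58 -0.    1.5   2.17]
-1 hi [ 0.29  0.02  1.42 -0.    1.71  2.17]
-1 ring0 [-0.52 -0.14  1.63 -0.    1.65  1.08]
-1 ring0hi [-0.52 -0.13  1.42 -0.    1.86  1.08]
-1 ringM [-0.52 -0.13  1.66 -0.    1.61  1.55]
-1 ring1 [-0.52 -0.13  1.66 -0.    1.61  2.1 ]
-1 ring1+ [-0.52 -0.13  1.66 -0.    1.61  2.25]
```

Run:
```python
from h import *
h=np.pi/2
move_to([.538,.199,.20],quat(-.295+h)); hold(.2); st()
d=get_image("wrist"); cv2.imwrite("pics/w_st.png",d["frame"]); np.savez("pics/w_st.npz",**d)
move_to([.462,-.2277,.245],quat(-.03+h)); hold(.2); st()
d=get_image("wrist"); cv2.imwrite("pics/w_ri.png",d["frame"]); np.savez("pics/w_ri.npz",**d)
cv2.imwrite("pics/w.png",cv2.resize(np.hstack([cv2.imread("pics/w_st.png"),cv2.imread("pics/w_ri.png")]),(800,300)))
```

```text
t 2.17 p [0.5377 0.1998 0.2001] yaw 1.2771 F [ 0.1  0.2 -0.8] M [-0.03 -0.02  0.01] gap 0.088
t 4.03 p [ 0.4624 -0.227   0.2448] yaw 1.5421 F [-0.3 -0.1 -0.2] M [0.09 0.01 0.01] gap 0.0873
```

View pics/w.png

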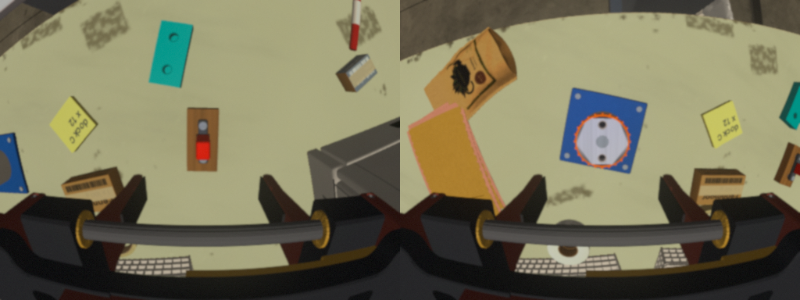

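Run:
```python
from h import *
a=[cv2.resize(cv2.imread(f"pics/{n}.png")[y:y+100,x:x+100],(400,400),interpolation=cv2.INTER_CUBIC) for n,x,y in(("w_st",210,130),("w_ri",208,130))]
cv2.imwrite("pics/wz.png",np.hstack(a))
for n in("w_st","w_ri"):
    d=dict(np.load(f"pics/{n}.npz")); V=d["view"]; print(-V[:3,:3].T@V[:3,3])
```

```text
[0.46742466 0.22173303 0.35497217]
[ 0.38892011 -0.22457617  0.39977593]
```

View pics/wz.png

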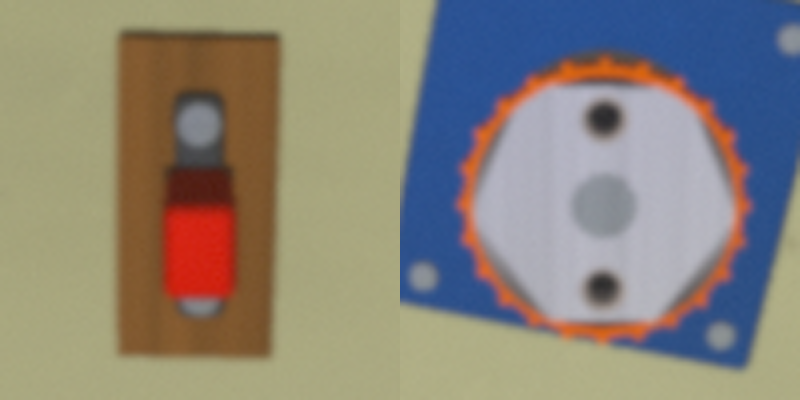

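Run:
```python
from h import *
def go(n,f,x,y,pts,z):
    d=dict(np.load(f"pics/{f}.npz")); q=(np.array(pts)+.5)/4-.5+[x,y]
    P=wdeproj(d,q,z); print(n,np.round(P[:,:2],4).tolist(),"mid",np.round(P.mean(0),4),"len",np.round(np.linalg.norm(P-np.roll(P,1,0),axis=1),4),"ang",np.round([np.arctan2(*(b-a)[[1,0]]) for a,b in zip(P,np.roll(P,1,0))],3))
go("holes","w_ri",208,130,[(203.5,119),(202.5,289)],.082)
go("disc","w_ri",208,130,[(204,205)],.082)
go("rim","w_ri",208,130,[(63,207),(347,207)],.082)
go("grip","w_st",210,130,[(164,207),(235,207),(235,297),(166,297)],.082)
go("stand","w_st",210,130,[(118,37),(281,38),(271,355),(118,355)],.024)
go("head1","w_st",210,130,[(199,126)],.037)
d=dict(np.load("pics/w_st.npz"))
import numpy as np
for u,v in((259,161),(259,192),(245,150)): print(d["depth"][v,u], end=' ')
```

```text
holes [[0.4393, -0.2262], [0.4873, -0.2279]] mid [ 0.4633 -0.227   0.082 ] len [0.048 0.048] ang [-0.035  3.107]
disc [[0.4632, -0.2268]] mid [ 0.4632 -0.2268  0.082 ] len [0.] ang [0.]
rim [[0.4626, -0.2656], [0.4648, -0.1874]] mid [ 0.4637 -0.2265  0.082 ] len [0.0783 0.0783] ang [ 1.542 -1.599]
grip [[0.5268, 0.1958], [0.5316, 0.2119], [0.553, 0.2056], [0.5481, 0.1897]] mid [0.5399 0.2008 0.082 ] len [0.0222 0.0167 0.0223 0.0166] ang [-0.279 -1.864  2.857  1.277]
stand [[0.4891, 0.1924], [0.5025, 0.2358], [0.5916, 0.2074], [0.5784, 0.1639]] mid [0.5404 0.1999 0.024 ] len [0.0938 0.0453 0.0935 0.0454] ang [-0.309 -1.87   2.833  1.277]
head1 [[0.5177, 0.2073]] mid [0.5177 0.2073 0.037 ] len [0.] ang [0.]
0.3191436 0.28277782 0.3277549
```

Run:
```python
from h import *
h=np.pi/2
move_to([.5403,.2003,.14],quat(-.285+h)); st()
move_l([.5403,.2003,.052],speed=.1); st()
close(); hold(.2); s0=st()
p=s0["ee_pos"]
move_l([p[0],p[1],.053+.04],speed=.05); hold(.1); st()
move_l([p[0],p[1],.2],speed=.15); hold(.2); st()
for n in("wrist","side"):
    d=get_image(n); cv2.imwrite(f"pics/g_{n}.png",d["frame"]); np.savez(f"pics/g_{n}.npz",**d)
cv2.imwrite("pics/g.png",cv2.resize(np.hstack([cv2.imread("pics/g_wrist.png"),cv2.imread("pics/g_side.png")]),(800,300)))
```

```text
t 5.72 p [0.5407 0.1995 0.1404] yaw 1.2849 F [-0.6 -0.2 -0.2] M [-0.03 -0.02 -0.01] gap 0.0881
t 6.75 p [0.5408 0.2004 0.053 ] yaw 1.2858 F [-0.5 -0.1  0.1] M [ 0.   -0.02  0.01] gap 0.088
t 8.03 p [0.5403 0.2002 0.052 ] yaw 1.2857 F [-0.6 -0.3 -0.8] M [ 0.01  0.02 -0.05] gap 0.018
t 9.09 p [0.54   0.2001 0.0924] yaw 1.2858 F [-0.2  0.6 -1.8] M [ 0.04 -0.   -0.  ] gap 0.0177
t 10.16 p [0.5398 0.2001 0.1985] yaw 1.2858 F [ 0.2  0.1 -2.5] M [0.02 0.04 0.01] gap 0.0179
```

View pics/g.png

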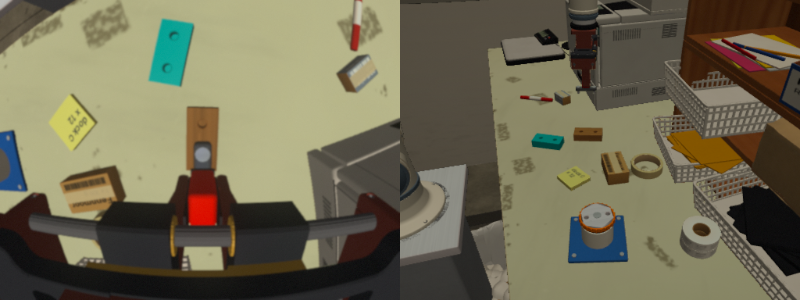

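Run:
```python
from h import *
im=cv2.imread("pics/g_wrist.png")
cv2.imwrite("pics/gz.png",np.hstack([cv2.resize(im[130:230,210:310],(500,500),interpolation=cv2.INTER_CUBIC)]))
```

```text
(no output)
```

View pics/gz.png

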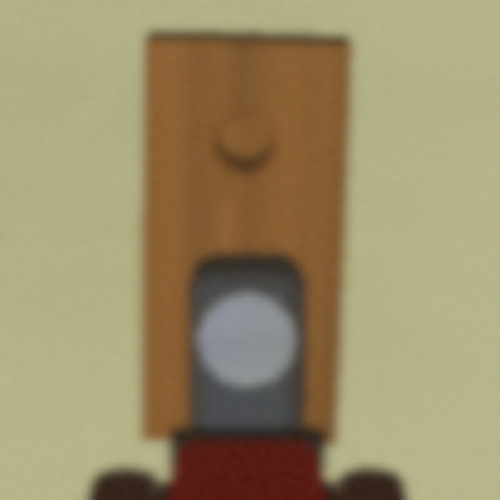

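Run:
```python
from h import *
d=dict(np.load("pics/g_wrist.npz"))
o=np.array([210,130])
c=lambda p:(np.array(p)+.5)/5-.5+o
u=np.array([np.cos(-.285),np.sin(-.285)]);v=np.array([-u[1],u[0]]);tcp=np.array([.5398,.2001])
for zz in(.1825,.184):
    H=wdeproj(d,[c((247,339))],zz)[0,:2]; r=H-tcp; print("head rel TCP along u,v",r@u,r@v)
    L=wdeproj(d,[c((194,300)),c((303,300))],zz-.001)[:,:2]-tcp; print(" bar edges v",L@v, "far edge u",(wdeproj(d,[c((247,260))],zz-.001)[0,:2]-tcp)@u)
q=[c(p) for p in((147,37),(351,39))]; P=wdeproj(d,q,.024)[:,:2]; print("stand far corners",P, np.linalg.norm(P[0]-P[1]))
a=np.arctan2(*(P[1]-P[0])[::-1])-np.pi/2; e=np.array([np.cos(a),np.sin(a)]); print("stand yaw",a,"centre",P.mean(0)+.047*e)
print("hole",wdeproj(d,[c((244,142))],.024)[0])
```

```text
head rel TCP along u,v -0.023494067210283305 0.0007964445238599322
 bar edges v [-0.00555178  0.00749997] far edge u -0.03298088728170749
head rel TCP along u,v -0.023930591281933207 0.000796975844280012
 bar edges v [-0.00549592  0.00744207] far edge u -0.03333218579926212
stand far corners [[0.48873679 0.19274095]
 [0.50183937 0.23596271]] 0.045164120650077355
stand yaw -0.294342113043238 centre [0.54026676 0.20071665]
hole [0.51750919 0.20668647 0.024     ]
```

Run:
```python
from h import *
h=np.pi/2
move_to([.4628,-.2275,.20],quat(-.035+h))
move_l([.4628,-.2275,.130],speed=.1); hold(.3); st()
for n in("wrist","side"):
    d=get_image(n); cv2.imwrite(f"pics/i_{n}.png",d["frame"]); np.savez(f"pics/i_{n}.npz",**d)
a=cv2.resize(cv2.imread("pics/i_wrist.png")[110:230,200:320],(400,400),interpolation=cv2.INTER_CUBIC)
b=cv2.resize(cv2.imread("pics/i_side.png")[230:330,200:300],(400,400),interpolation=cv2.INTER_CUBIC)
cv2.imwrite("pics/i.png",np.hstack([a,b]))
```

```text
t 13.01 p [ 0.463  -0.2276  0.1306] yaw 1.5358 F [-0.6  0.4 -2.3] M [ 0.04 -0.03 -0.08] gap 0.018
```

View pics/i.png

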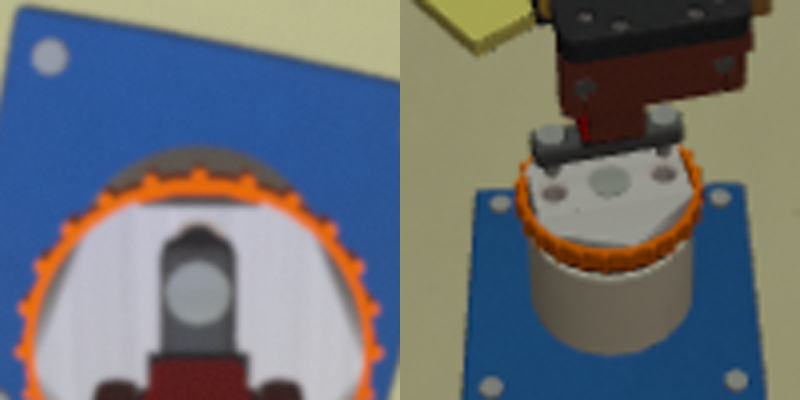

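The crops show the pins at (552,172) and (663,150) directly above the holes at (554,192) and (664,174). In the wrist crop the bar is centred on the hole at (198,230). I descend under force guard.

```bash
cat >> h.py <<'E'
def down(x,y,z0,z1,step=.0015,fmax=8,f0=-2.3):
    z=z0
    while z>z1+1e-6:
        z=max(z-step,z1); move_l([x,y,z],speed=.03)
        s=state(); F=s["ft_force"]
        if F[2]-f0>fmax or np.hypot(F[0],F[1])>10: break
    return z
E
python3 - <<'E'
from h import *
z=down(.4628,-.2275,.130,.1215,step=.003); print(z); st()
z=down(.4628,-.2275,z,.1105); print(z); hold(.1); st()
E
```

```text
0.1215
t 13.86 p [ 0.4627 -0.2274  0.1212] yaw 1.5358 F [-0.8  0.2 -1.2] M [ 0.02  0.06 -0.03] gap 0.0176
0.1105
t 15.96 p [ 0.4628 -0.2275  0.1105] yaw 1.5358 F [ 0.5  0.2 -1. ] M [ 0.05 -0.05 -0.04] gap 0.0179
```

Run:
```python
from h import *
h=np.pi/2
d=get_image("side"); a=cv2.resize(d["frame"][230:330,200:300],(400,400),interpolation=cv2.INTER_CUBIC); cv2.imwrite("pics/j.png",a)
a=-.035
while a>-.70:
    a-=.06; move_to([.4628,-.2275,.1105],quat(a+h)); s=state()
    print(round(a,3),round(float(yaw()-h),3),np.round(s["moment"],2),np.round(s["ft_force"],1),round(s["time"],2))
    if abs(s["moment"][2])>.45 or np.linalg.norm(s["ft_force"])>15: break
```

```text
-0.095 -0.094 [-0.01  0.01 -0.  ] [ 0.9  0.8 -1.6] 16.26
-0.155 -0.153 [-0.04 -0.01 -0.  ] [ 0.1  0.1 -1.8] 16.51
-0.215 -0.212 [-0.    0.   -0.01] [ 0.1  0.1 -2.6] 16.76
-0.275 -0.272 [-0.04  0.   -0.05] [ 0.3 -0.7 -2.5] 17.01
-0.335 -0.332 [-0.1   0.01  0.04] [-0.5 -0.3 -1.1] 17.26
-0.395 -0.392 [-0.14 -0.01  0.03] [ 0.1 -0.2 -1.6] 17.51
-0.455 -0.452 [-0.21 -0.02  0.06] [-0.1 -1.3 -1.5] 17.76
-0.515 -0.512 [-0.31  0.07  0.06] [ 0.1 -1.1 -1.9] 18.01
-0.575 -0.572 [-0.43 -0.01  0.05] [ 1.1 -2.4 -1.2] 18.26
-0.635 -0.632 [-0.45  0.07  0.09] [-0.4 -2.1 -2.7] 18.51
-0.695 -0.692 [-0.54  0.03  0.05] [-0.5 -2.2 -2.4] 18.76
-0.755 -0.752 [-0.62  0.02  0.06] [ 0.4 -2.1 -1.5] 19.01
```

View pics/j.png

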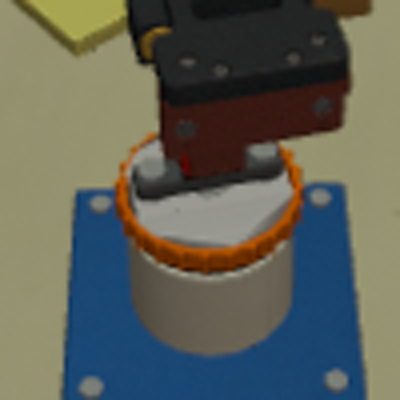

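Run:
```python
from h import *
h=np.pi/2
d=get_image("side"); b=cv2.resize(d["frame"][230:330,200:300],(400,400),interpolation=cv2.INTER_CUBIC)
a=-.755
while a>-1.15:
    a-=.03; move_to([.4628,-.2275,.1105],quat(a+h)); s=state()
    print(round(a,3),round(float(yaw()-h),3),np.round(s["moment"],2),np.round(s["ft_force"],1),round(s["time"],2))
    if abs(s["moment"][2])>.3 or np.linalg.norm(s["ft_force"])>12: break
d=get_image("side"); c=cv2.resize(d["frame"][230:330,200:300],(400,400),interpolation=cv2.INTER_CUBIC); cv2.imwrite("pics/k.png",np.hstack([b,c]))
```

```text
-0.785 -0.783 [-0.9   0.28  0.11] [-1.4 -4.4 -2. ] 19.31
-0.815 -0.814 [-1.    0.28  0.06] [-0.7 -4.6 -1.7] 19.56
-0.845 -0.844 [-1.01  0.34  0.09] [-1.6 -5.2 -0.9] 19.81
-0.875 -0.874 [-1.24  0.5   0.23] [-2.9 -5.8 -1.6] 20.06
-0.905 -0.903 [-1.21  0.6   0.89] [-2.1 -5.9 -2. ] 20.31
```

View pics/k.png

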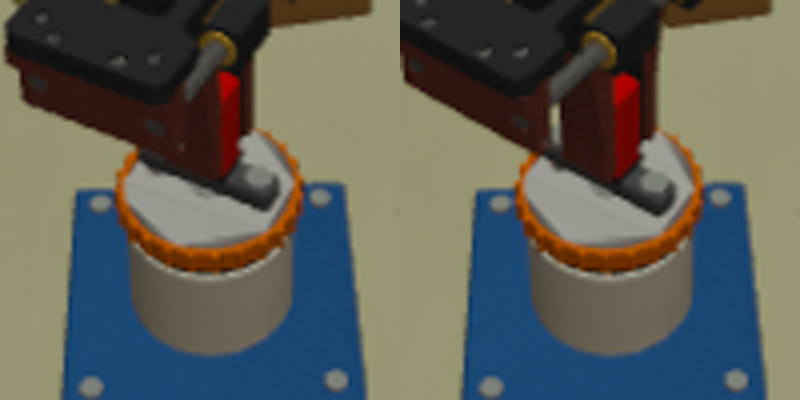

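The torque about z jumped from 0.23 to 0.89 N m over 0.03 rad, well above the 0.12 N m friction, so this looks like the stop. I'll relax, ease the sideways load, and press again gently to confirm.

Run:
```python
from h import *
h=np.pi/2
x,y=.4624,-.2285
P=lambda a:(print(round(a,3),round(float(yaw()-h),3),np.round((s:=state())["moment"],2),np.round(s["ft_force"],1),round(s["time"],2)),s)[1]
for a in(-.87,-.84,-.80): move_to([.4628,-.2275,.1105],quat(a+h)); P(a)
move_l([x,y,.1105],speed=.02); P(-.80)
a=-.80
while a>-1.0:
    a-=.02; move_to([x,y,.1105],quat(a+h)); s=P(a)
    if abs(s["moment"][2])>.55 or np.linalg.norm(s["ft_force"])>14: break
hold(.2); P(a)
```

```text
-0.87 -0.869 [-1.1   0.47  0.16] [-2.8 -5.3 -1. ] 20.61
-0.84 -0.84 [-0.79  0.04  0.04] [-0.7 -3.4 -1.5] 20.86
-0.8 -0.801 [-0.25 -0.03 -0.04] [ 0.7 -1.  -1.8] 21.11
-0.8 -0.8 [-0.06 -0.01 -0.01] [ 0.3  0.5 -2.2] 21.36
-0.82 -0.82 [-0.05  0.02  0.02] [-1.5  0.7 -2.5] 21.61
-0.84 -0.84 [ 0.01 -0.01  0.07] [ 0.2  0.1 -1.3] 21.86
-0.86 -0.859 [ 0.07 -0.04  0.04] [-0.1  0.2 -2. ] 22.11
-0.88 -0.879 [ 0.13 -0.24  0.29] [ 0.1  1.  -3. ] 22.36
-0.9 -0.899 [ 0.14 -0.26  0.68] [ 1.5  1.2 -2.1] 22.61
-0.9 -0.899 [ 0.24 -0.41  0.7 ] [ 1.3  1.  -1.7] 22.81
```

Run:
```python
from h import *
h=np.pi/2
x,y=.4624,-.2285
move_to([x,y,.1105],quat(-.81+h)); st()
move_l([x,y,.128],speed=.03); st()
move_l([x,y,.21],speed=.12); hold(.1); st()
move_to([.5403,.2003,.20],quat(-.297+h)); hold(.2); st()
for n in("wrist","side","top"):
    d=get_image(n); cv2.imwrite(f"pics/l_{n}.png",d["frame"]); np.savez(f"pics/l_{n}.npz",**d)
a=cv2.resize(cv2.imread("pics/l_wrist.png")[130:230,210:310],(400,400),interpolation=cv2.INTER_CUBIC)
b=cv2.resize(cv2.imread("pics/l_top.png")[185:265,310:390],(400,400),interpolation=cv2.INTER_CUBIC)
cv2.imwrite("pics/l.png",np.hstack([a,b]))
```

```text
t 23.06 p [ 0.462  -0.2288  0.1104] yaw 0.7575 F [-1.1 -0.8 -2.2] M [-0.06  0.04  0.06] gap 0.0182
t 23.79 p [ 0.4624 -0.2285  0.1279] yaw 0.7607 F [ 0.1 -0.4 -2.2] M [ 0.02  0.03 -0.03] gap 0.0178
t 24.73 p [ 0.462  -0.2283  0.2086] yaw 0.7608 F [ 0.  -0.1 -2.7] M [-0.05  0.02 -0.01] gap 0.0177
t 26.52 p [0.5406 0.1993 0.2001] yaw 1.2721 F [-0.1 -0.4 -1.4] M [-0.03 -0.02  0.  ] gap 0.018
```

View pics/l.png

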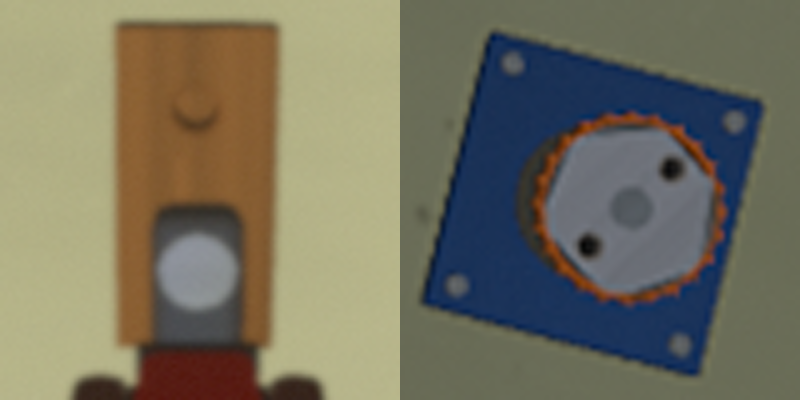

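The spanner sits in the hand as before: head at (197,271), in line with the empty stand hole at (195,108). In the top view the ring's holes are now at (672,168) and (589,246) in the crop, so the line stands at -0.82 rad, about 0.78 rad of turn. Now I lower it into the stand.

Run:
```python
from h import *
x,y=.5403,.2003
move_l([x,y,.068],speed=.1); hold(.1); st()
z=down(x,y,.068,.0520,step=.002,fmax=6); print(z); hold(.1); st()
d=get_image("side"); cv2.imwrite("pics/m.png",cv2.resize(d["frame"][120:200,190:290],(750,600),interpolation=cv2.INTER_CUBIC))
```

```text
t 28.24 p [0.5407 0.2004 0.0689] yaw 1.2738 F [-0.6 -0.5 -2. ] M [ 0.06  0.01 -0.04] gap 0.0178
0.052
t 30.34 p [0.5403 0.2003 0.052 ] yaw 1.2738 F [ 0.3 -0.3 -2.5] M [ 0.04 -0.05  0.04] gap 0.0178
```

View pics/m.png

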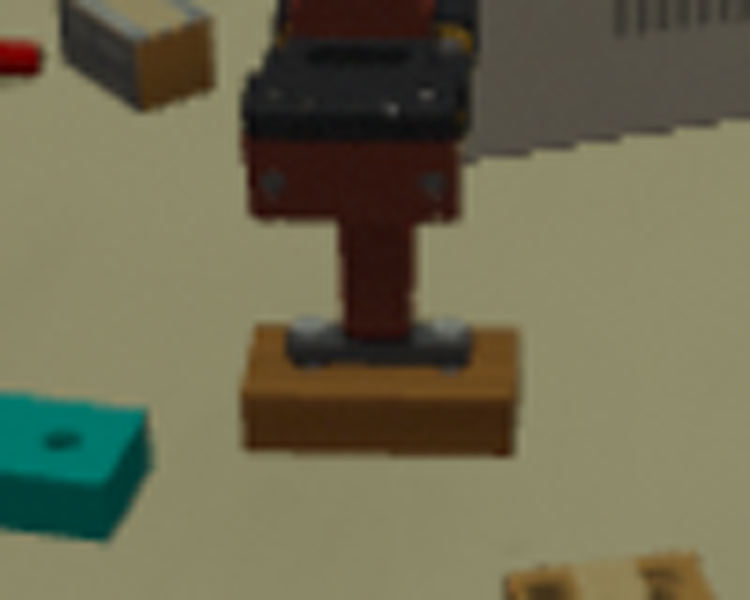

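The bar (290–470, row 345) sits on the stand with the pins in. I lower until it just touches, release, and check.

Run:
```python
from h import *
x,y=.5403,.2003
z=down(x,y,.052,.0500,step=.0005,fmax=4); print(z); st()
gripper_open(); hold(.3); st()
move_l([x,y,.16],speed=.1); hold(.3); st()
for n in("wrist","side","top"):
    d=get_image(n); cv2.imwrite(f"pics/n_{n}.png",d["frame"]); np.savez(f"pics/n_{n}.npz",**d)
a=cv2.resize(cv2.imread("pics/n_wrist.png")[120:240,200:320],(400,400),interpolation=cv2.INTER_CUBIC)
b=cv2.resize(cv2.imread("pics/n_side.png")[120:200,200:280],(400,400),interpolation=cv2.INTER_CUBIC)
cv2.imwrite("pics/n.png",np.vstack([np.hstack([a,b])]))
A=cv2.imread("pics/a_top.png").astype(int);B=cv2.imread("pics/n_top.png").astype(int)
cv2.imwrite("pics/n_top2.png",np.hstack([A,B])[::1,:,:].astype(np.uint8)[100:320,::1][:, :].clip(0,255)[:, :800])
```

```text
0.0515
t 30.64 p [0.5403 0.2003 0.052 ] yaw 1.2738 F [-1.8 -0.3  2.2] M [-0.16  0.34 -0.01] gap 0.0181
t 32.09 p [0.5403 0.2003 0.0515] yaw 1.2738 F [-0.4  0.1 -0.6] M [-0.06 -0.02 -0.03] gap 0.0878
t 33.62 p [0.5402 0.2003 0.1596] yaw 1.2738 F [ 0.7  0.2 -0.4] M [-0.04  0.01  0.01] gap 0.0875
```

View pics/n.png

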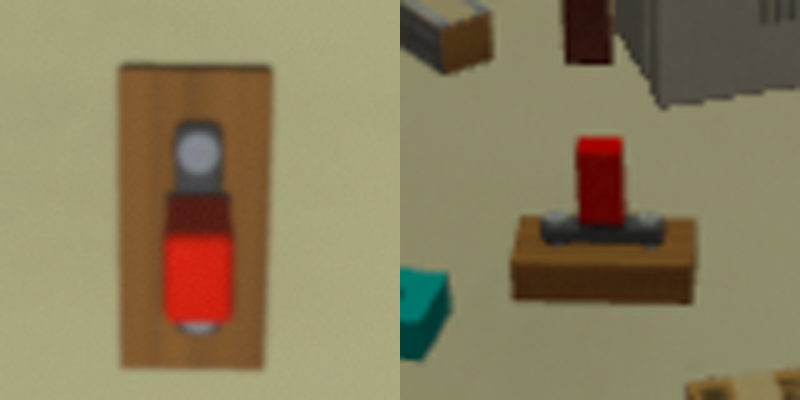

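View pics/n_top.png

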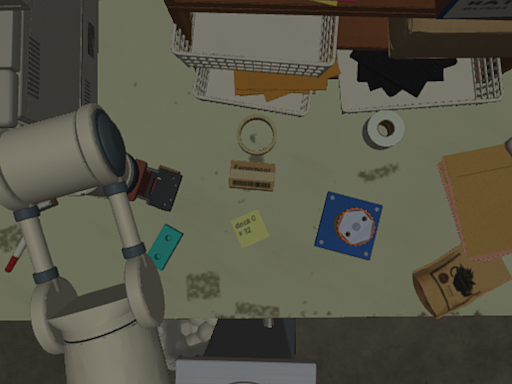

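The spanner is upright in the stand (grip at (600,180), bar flat on the wood at row 230 in the crop). In the top view the carton (252,176), tape (256,134) and note pad (250,229) are where they were. I'm handing in.

Run:
```python
from h import *
job_done(); st()
```

```text
the job is handed in; nothing more can be done
the job is handed in; nothing more can be done
```

The job is done and handed in at about 34 s of the 72 s allowed. No verdict is reported, so what follows rests on my own checks.

- **Insertion:** I took the spanner from the wooden stand and set both pins into the ring's holes, about 9.5 mm deep by the arm's height, with no noticeable contact force.
- **Turning:** I turned the ring clockwise until the torque rose sharply. The peak was 0.89 N m against 0.12 N m of friction. I then backed off, took out a sideways load of about 6 N by shifting about 1 mm, and pressed again. I felt the same stop at the same angle.
- **Ring home:** The holes turned about 0.78 rad in the camera images. That fits reaching the 0.95 rad stop only if the ring started near 0.17 rad, within the stated 0 to 0.2. The joint value could not be read, so "home" rests on the stop felt twice.
- **Return:** The last pictures show the spanner upright in its stand with the bar resting on the wood. The gripper is open and clear above it, and the carton, tape roll and note pad have not visibly moved.
- **Disagreement:** The cameras differed by 1 to 2 mm on positions, and I used a compromise, which fitted at the first try.

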